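Unpin the dice drum's hatch with the fork tool

TASK

Open the hatch of the dice drum: take the forked tool from its stand, straddle the spring bar with it and push the collar gently sideways against its spring until the bar's tip leaves the lug and the hatch springs up. Do not ram the bar against its end stop or touch the drum with the gripper; then stand the tool back in its stand, leave the hatch open and leave everything else on the shelf alone.

Things in the scene. Friction and masses are not known exactly. Their poses are not given: they have to be found in the camera images.
- drum: Fixed wooden dice drum in a cradle (mm), base 150 x 210 x 16, drum diameter 100, length 160 along its own y, axis 75 above the shelf, hand crank at its +y end (out to y 162). Origin under the middle of the base, z up. On top a dark saddle plate (x -40 to 46, top face 130 above the shelf) carries hatch, lug and spring bar; it is clamped within 12 either way along y, not reported.
- latch (a point): Fixed point (mm) of the drum on the spring bar's axis (drum x -30, y -23, 146 above the shelf; axes as the drum's): where the +y face of the bar's collar lies if the saddle is centred; the true face lies up to 12 either way along y and must be found by feel. Bar: steel rod, diameter 6, along y, 16 above the plate; collar a disc of diameter 22, 4 thick. Fork on drum over 12 N is ramming.
- lug (a point): Fixed point (mm) on the bar's axis, 40 towards +y from latch: the near face of the hatch's brass lug if the saddle is centred. Bare rod, open from above, between collar and lug; its round tip goes 6 to 7 into it (18 wide in x, 10 thick in y, top 155 above the shelf). Pushing the collar to -y takes about 3 N to start, 5.5 N at 6 where the tip leaves the lug, 6 N at 7.5, then a hard end stop.
- housing (a point): Fixed point (mm) of the drum on the bar's axis, 18 towards -y from latch: the near face of the brass spring housing (26 long in y, 24 wide, top 160 above the shelf) if the saddle is centred. 14 of rod with the coil spring lie between it and the collar.
- hatch (a joint): Hatch angle in rad: 0 shut, 0.7 fully open. Wooden board 76 x 50 x 6 mm on the saddle, hinged along y on its +x edge, lug at its -x, -y corner, drum y 17 to 67 if the saddle is centred. Once the bar's tip is out, its own spring swings it fully up within about two seconds, free edge some 50 mm higher, and holds it there.
- fork: Loose forked tool (mm), about 100 g, upright with tines down in the stand. Origin midway between the tine tips, z up along it, 86 long. Two steel tines side by side in x, 5 wide, 6 thick (y), 18 long, with a 10 gap; neck 20 x 6 above them; brass shoulder 44 (x) x 22 (y) from 28 to 34; wooden handle 20 (x) x 14 (y) from 34 to 86, gripped across its 14. A half turn makes no difference.
- stand: Fixed wooden block (mm) 66 (x) x 56 (y) x 35 high, origin under its middle, z up. A slot 26 (x) x 11 (y), 31 deep, in the middle of its top takes the tines; the shoulder rests on the top face, the tine tips then 7 above the shelf and the fork's x along the stand's x (either way)
- die: Bystander (mm): bone-coloured die, 22 cube, origin under its middle
- token: Bystander (mm): polished dark horn disc, diameter 40, 6 thick, origin under its middle
- pawn: Bystander (mm): turned ash pawn, diameter 26, 44 high, origin under its middle
- cart: Bystander (mm): tin figurine of a two-wheeled cart, about 80 x 40 x 30, origin under its middle
- jar: Bystander (mm): earthenware jar, diameter 84, 92 high, origin under its middle
- cup: Bystander (mm): dark wooden dice cup, diameter 72, 85 high, origin under its middle
- bowl: Bystander (mm): wooden bowl, diameter 100, 35 high, origin under its middle
Mind the look-alikes: they are no part of the job. Leave any green look-alike of the fork alone. What is shaped like the stand but red is not meant.

How it is judged:
On the way, in this order (a step that is already met when the one before it is completed fails the run):
1. the fork is lifted clear of its stand (z of fork in the frame of stand above 0.045 m), for 0.1 s.
2. the hatch springs up while the fork presses on the bar (value of joint hatch above 0.1 rad and contact force between fork and drum above 1.5 N), for 0.04 s.
At the end, for the whole second after the job is handed in: The hatch stands open (over 0.5 rad) and the fork is released and at rest upright in the stand's slot, shoulder down on the top face (within 3 mm), within 7 mm of the middle and 0.1 rad of vertical (value of joint hatch above 0.5 rad and horizontal distance between fork and stand below 0.007 m and z of fork in the frame of stand below 0.01 m and angle between fork's own z axis and vertical below 0.1 rad and linear speed of fork below 0.02 m/s); the robot touches nothing.
It fails at once if the fork presses on the drum or its parts with more than 12 N (contact force between fork and drum above 12 N).
It fails at once if the gripper or arm touches the drum or its parts (contact force between any of the fingers, the arm and drum above 0.5 N).
It fails at once if a bystander is moved more than 15 mm (distance of any of die, token, pawn, cart, jar, cup, bowl from where it was at the start of the episode above 0.015 m).
It also fails if it takes over 72 s, if anything falls off the work surface, if the arm or the gripper's body presses on something with over 40 N, if the wrist force passes 120 N, or if a joint passes its speed limit or range.

ROBOT

A 6-joint arm with a two-finger parallel gripper is mounted at the origin on the work surface. World frame = base frame: x ahead of the robot, y to its left, z up, the work surface at z = 0. Lengths are in m, angles in rad, forces in N, time in s.
With the tool pointing down it reaches from about 0.3 to 0.775 m from the base axis. Payload 14.6 kg.
Tool frame: the origin (TCP) lies at the very end of the fingers, on their centre line; the grasp point (between the pads) lies 19 mm behind it; z points along the fingers, y is the line along which they close (so a half turn about z gives the same grasp; the last joint's range is limited). The gripper opens to 94 mm and grips with 3 to 60 N. Pads are 16 mm wide; open, the fingers measure 119 mm over their backs; the gripper's body (75 mm by 177 mm) begins 78 mm behind the grasp point.
Start: joints at [-1.404, 0.3, 1.521, -0, 1.321, -0.067], TCP at [0.127, -0.535, 0.205] pointing down, gripper open.
Joint ranges: [-3.03, 3.03], [-0.79, 2.21], [0.23, 2.52], [-1.04, 4.18], [0, 3.07], [-2.55, 2.55]. Speed limits (rad/s): [2.22, 2.22, 2.57, 3.14, 3.14, 3.14].

INTERFACE

Orientations are given as [roll, pitch, yaw] about the fixed x, y, z axes, in that order (R = Rz(yaw) Ry(pitch) Rx(roll)).
In Python, from station import ctrl, cams gives the robot as it stands. The module is installed in compiled form; this text tells all that it offers.
- The arm moves only by the tool arm_command, never from a script. Its argument "plan" is a list that holds one entry, the list of rows, each a list of 7 numbers: the shift along the tool's x, y, z in normalised numbers (1 is 600 mm), then the turn, a rotation vector about the tool's x, y, z in parts of the range, where 1.0 means 2 pi rad, then the closure, from -1 (fully open) to 1 (shut). A call has 1 to 12 rows; each row is the pose to reach, as a shift and turn from the pose commanded when the call began, along the tool's axes at that moment; what a row does not reach only later rows make up. A row lasts 1/10 s, in which the tool goes at most 50 mm and 8.59 degrees, less where a joint would pass 70% of its speed; a pose out of reach is approached as far as the arm can. No shift or turn number may pass 1 either way. A call with a gripper value outside its range is refused whole. The fingers move at their own pace and stop on an object; "squeeze" is the grip in N (left out, the last holds). Time passes only in rows, so rows that repeat a pose let the fingers close. It gives the time, the measured TCP pose, the force, the opening and the grip force at its end, in the units of the state.
- ctrl.get_obs(): the state, without advancing time (a new reading comes with each control period).
- cams.camera(name): name is "scene" or "top" or "wrist"; returns (picture, depth): 400x640x3 uint8, blue, green, red; 400x640 float32, m along the optical axis (not along the pixel's ray), 0 where there is no reading.
- cams.camera_info(name): a dict with "fx", "fy", "cx", "cy" (pixels), "dist_coeffs" ([k1, k2, p1, p2, k3] as OpenCV has them; the pictures are not rectified), "world_to_cam" (4x4, takes a point from world to camera coordinates). Camera axes: x right, y down, z forward; pixel columns grow to the right and rows downward; lengths in m; the calibration is good to about 2 mm. A picture is of the moment at which its call begins: read the wrist's pose just before it. camera_info takes no time and is no camera call; for the wrist camera it gives the pose at the moment of the call.
- ctrl.hand_in(): hands the job in; it is judged then, once.
The state is a dict: "time_s": time; "qpos": joint angles; "joint_vel": joint speeds; "tau": joint torques, N m; "ee_pos": TCP position; "eef_rot": TCP orientation; "force": force on the tool from outside, world axes, zero at the start; "moment": the same for the moment, N m; "grip_width": finger opening in m; "grip_force": force on a finger pad.
Only numpy, scipy, OpenCV 4.12 (cv2) and the standard library are available. Lean on these libraries where they do the work, as an engineer would, in place of code of your own. Each camera call takes 0.05 s, during which the arm holds its last target. There are 200 camera calls.

## Working session

There is one attempt and no reset: what is moved stays moved. The work goes in short steps, Python scripts to look and compute and a tool call to move; the robot and the scene stay as the last step left them, time stands still between calls to the robot, and variables do not carry over. Pictures are saved under pics/ and viewed, at most 10 in all, crops included, and the job is handed in when it is done.

Besides the shell and the picture viewer there is one more tool, called after "Emit:" as name(argument=value, ...) on one line, values as JSON. arm_command: Moves the arm, as the interface text tells. Its arguments: {"type":"object","properties":{"plan":{"type":"array"},"squeeze":{"type":"number"}},"required":["plan"]}

```bash
mkdir -p pics
cat > h.py <<'E'
import numpy as np, cv2
from station import ctrl, cams
def shot(n, fn=None):
    i=cams.camera_info(n); p,d=cams.camera(n)
    if fn: cv2.imwrite('pics/'+fn,p)
    return p,d,i
def cloud(d,i):
    K=np.array([[i['fx'],0,i['cx']],[0,i['fy'],i['cy']],[0,0,1]]);h,w=d.shape
    uv=np.stack(np.meshgrid(np.arange(w),np.arange(h)),-1).reshape(-1,1,2).astype(float)
    n=cv2.undistortPoints(uv,K,np.array(i['dist_coeffs'])).reshape(h,w,2)
    c=np.dstack([n*d[...,None],d]); T=np.linalg.inv(np.array(i['world_to_cam']))
    W=c@T[:3,:3].T+T[:3,3]; W[d==0]=np.nan
    return W
E
python3 - <<'E'
from h import *
o=ctrl.get_obs(); print(o)
for n in('top','scene'):
    p,d,i=shot(n,n+'0.png'); W=cloud(d,i); np.save(n+'.npy',W); print(i['world_to_cam'])
E
```

```text
{'time_s': 0.0, 'qpos': array([-1.40359042e+00,  3.00487766e-01,  1.52159029e+00, -1.92400212e-05,
        1.32069526e+00, -6.66056479e-02]), 'joint_vel': array([ 0.0009275 , -0.00160898,  0.00101664, -0.00035033, -0.00227563,
        0.00044004]), 'tau': array([ 1.55539987e-03, -5.31806445e+01, -3.52734089e+01,  7.09376112e-02,
        2.44841102e-02, -9.99825852e-05]), 'ee_pos': array([ 0.12737265, -0.53477404,  0.2048733 ]), 'eef_rot': array([-3.14041337e+00, -5.99861011e-05,  2.33816289e-01]), 'force': array([ 0.11611113, -0.34911087,  0.0091195 ]), 'moment': array([-0.00535373,  0.01430835, -0.05380947]), 'grip_force': 0.0, 'grip_width': 0.09364629446092951}
[[ 4.15411338e-04 -9.99661528e-01 -2.60126427e-02 -7.10413816e-03]
 [-9.81867455e-01  4.52343165e-03 -1.89514749e-01  5.99228823e-01]
 [ 1.89568270e-01  2.56196939e-02 -9.81533240e-01  1.04877654e+00]
 [ 0.00000000e+00  0.00000000e+00  0.00000000e+00  1.00000000e+00]]
[[ 0.81343119  0.58161986 -0.00693115 -0.44877248]
 [ 0.44831765 -0.63450297 -0.62961676 -0.21053109]
 [-0.37059545  0.50904255 -0.77687496  1.65946515]
 [ 0.          0.          0.          1.        ]]
```

View pics/top0.png

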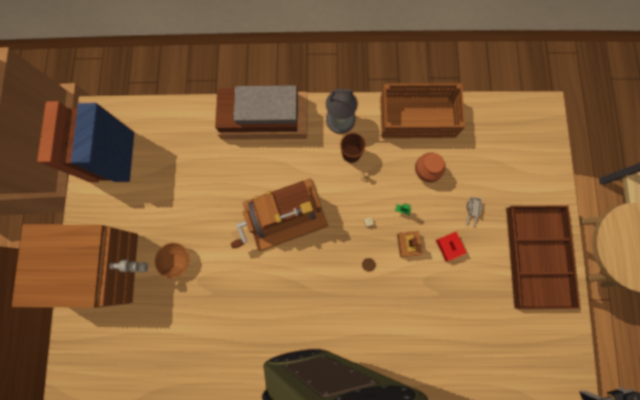

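View pics/scene0.png

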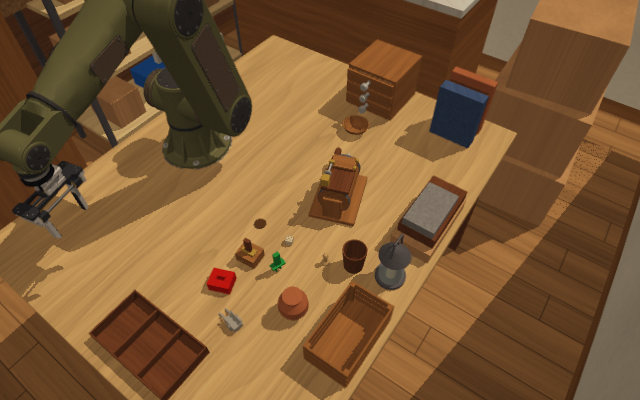

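Top view: the candidates are the wooden stand with a wood-and-brass fork at (410,244), a red stand at (452,247) and a green fork at (404,209). The wooden one at (410,244) fits. The drum is at (285,213) with its crank at (240,235). Next come the measurements and one enlarged crop.

Run:
```python
from h import *
t=cv2.imread('pics/top0.png'); s=cv2.imread('pics/scene0.png')
a=cv2.resize(t[170:280,220:330],(400,400),interpolation=3)
b=cv2.resize(t[190:280,370:480],(400,327),interpolation=3)
c=cv2.resize(s[140:230,300:380],(400,450)); e=cv2.resize(s[225:295,200:300],(400,280))
im=np.zeros((600,800,3),np.uint8); im[:400,:400]=a
im[:327,400:]=b; im[327:600,400:]=e[:273]
im[400:,:200]=cv2.resize(c,(200,200)); cv2.imwrite('pics/crop1.png',im)
for n in('top','scene'):
    W=np.load(n+'.npy'); X,Y,Z=W[...,0],W[...,1],W[...,2]
    print(n)
    # stand region
    for nm,(u0,u1,v0,v1) in {'top':{'stand':(392,430,225,262),'drum':(228,335,172,255)},'scene':{'stand':(230,270,230,270),'drum':(300,372,140,226)}}[n].items():
        P=W[v0:v1,u0:u1].reshape(-1,3); P=P[~np.isnan(P[:,0])]
        for lo,hi in ([(.025,.039),(.039,.06),(.08,.1)] if nm=='stand' else [(.01,.022),(.125,.135),(.135,.147),(.148,.165),(.165,.2)]):
            Q=P[(P[:,2]>lo)&(P[:,2]<hi)]
            if len(Q)<4: print(nm,lo,len(Q));continue
            r=cv2.minAreaRect((Q[:,:2]*1000).astype(np.float32))
            print(nm,lo,hi,len(Q),np.median(Q,0).round(4),'rect',np.round(r[0],1),np.round(r[1],1),round(r[2],1))
```

```text
top
stand 0.025 0.039 357 [ 0.4837 -0.2487  0.0352] rect [ 486.1 -256. ] [66.4 54.6] 6.5
stand 0.039 0.06 79 [ 0.4824 -0.2519  0.0414] rect [ 487.6 -251.1] [47.7 54.7] 18.0
stand 0.08 0.1 40 [ 0.4866 -0.2546  0.0922] rect [ 485.6 -255.3] [18.5 11.3] 1.7
drum 0.01 0.022 1130 [0.5251 0.0633 0.0161] rect [572.2  90.7] [150.8 210.2] 19.6
drum 0.125 0.135 1083 [0.5884 0.0677 0.1301] rect [575.3  91.1] [ 87.9 159.3] 18.7
drum 0.135 0.147 595 [0.5669 0.1228 0.1395] rect [577.4  84.1] [ 86.4 133.8] 18.0
drum 0.148 0.165 195 [0.5573 0.0317 0.1574] rect [554.2  53.2] [24.  93.6] 18.4
drum 0.165 0
scene
stand 0.025 0.039 268 [ 0.4986 -0.2685  0.0348] rect [ 508.1 -255.3] [113.5  57.9] 4.9
stand 0.039 0.06 91 [ 0.493  -0.2625  0.0415] rect [ 492.2 -258.1] [50.  54.7] 70.4
stand 0.08 0.1 41 [ 0.4896 -0.2586  0.0914] rect [ 487.1 -258.4] [23.  14.3] 4.0
drum 0.01 0.022 844 [0.6168 0.0496 0.0161] rect [572.8  88.7] [150.5 213.5] 19.7
drum 0.125 0.135 585 [0.593  0.0637 0.13  ] rect [575.8  89.7] [ 86.3 161.8] 20.6
drum 0.135 0.147 338 [0.5695 0.1198 0.1393] rect [578.9  81.4] [ 83.5 139.9] 15.2
drum 0.148 0.165 123 [0.5605 0.0285 0.1561] rect [552.4  52.9] [ 24.2 102.7] 21.3
drum 0.165 1
```

View pics/crop1.png

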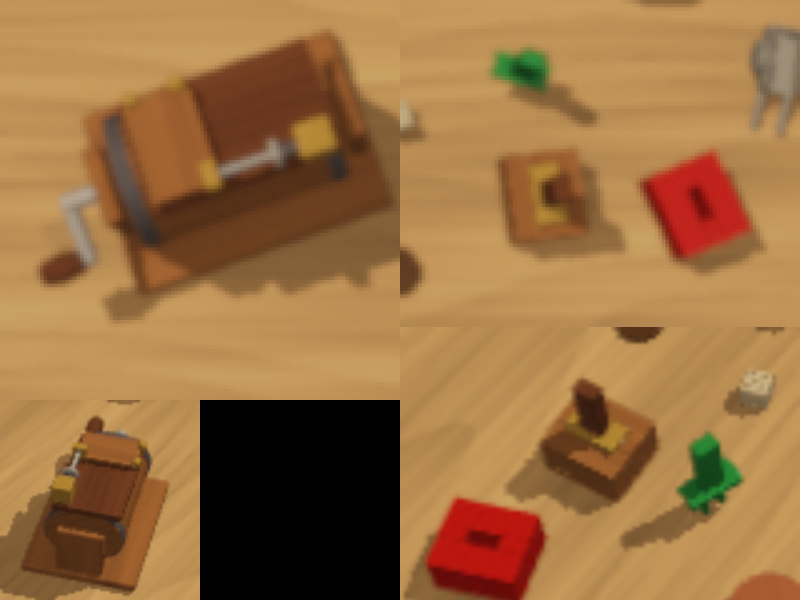

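Confirmed in the crop: the wooden stand with the wood-and-brass fork is at crop (548,195). The red block is an empty look-alike and the green fork stands free. The drum's bar lies on its near side, with the housing to the right, the lug to the left and the crank at the left (+y). I'll move above the stand now.

The rows are not in the units I measure in: shifts go in shares of 600 mm and turns go in shares of 2 pi rad. I convert before sending: 414 mm / 600 = 0.69, -188 mm / 600 = -0.3133, 0.134 rad / 6.2832 = 0.0213.

Emit:
arm_command(plan=[[[0.69, -0.3133, -0.0667, 0, 0, 0.0213, -1], [0.69, -0.3133, -0.0667, 0, 0, 0.0213, -1], [0.69, -0.3133, -0.0667, 0, 0, 0.0213, -1], [0.69, -0.3133, -0.0667, 0, 0, 0.0213, -1], [0.69, -0.3133, -0.0667, 0, 0, 0.0213, -1], [0.69, -0.3133, -0.0667, 0, 0, 0.0213, -1], [0.69, -0.3133, -0.0667, 0, 0, 0.0213, -1], [0.69, -0.3133, -0.0667, 0, 0, 0.0213, -1], [0.69, -0.3133, -0.0667, 0, 0, 0.0213, -1], [0.69, -0.3133, -0.0667, 0, 0, 0.0213, -1], [0.69, -0.3133, -0.0667, 0, 0, 0.0213, -1], [0.69, -0.3133, -0.0667, 0, 0, 0.0213, -1]]], squeeze=20)

```text
time_s: 1.3
ee_pos: [0.4858, -0.2569, 0.2451]
eef_rot: [-3.141, 0.001, 0.099]
force: [0.5, -0.5, 0.7]
grip_width: 0.094
grip_force: 0.0
```

```bash
cat >> h.py <<'E'
from scipy.spatial.transform import Rotation as Ro
def to(p,yaw):
    o=ctrl.get_obs(); R=Ro.from_euler('xyz',o['eef_rot']); T=Ro.from_euler('xyz',[np.pi,0,yaw])
    print('t',o['time_s'],'pos',o['ee_pos'].round(4),'rot',o['eef_rot'].round(4),'F',np.round(o['force'],2),'gw',round(o['grip_width'],4))
    print('row mm',(R.inv().apply(np.array(p)-o['ee_pos'])*1000).round(1),'rv',(R.inv()*T).as_rotvec().round(3))
def rects(W,box,bands):
    P=W.reshape(-1,3);P=P[~np.isnan(P[:,0])];x0,x1,y0,y1=box
    P=P[(P[:,0]>x0)&(P[:,0]<x1)&(P[:,1]>y0)&(P[:,1]<y1)]
    for lo,hi in bands:
        Q=P[(P[:,2]>lo)&(P[:,2]<hi)]
        if len(Q)<5: print(lo,len(Q));continue
        r=cv2.minAreaRect((Q[:,:2]*1000).astype(np.float32)); print(lo,hi,len(Q),np.median(Q[:,2]).round(4),np.round(r[0],1),np.round(r[1],1),round(r[2],1))
E
python3 - <<'E'
from h import *
to([.4865,-.2555,.054],.1)
p,d,i=shot('wrist','w1.png'); W=cloud(d,i); print(np.array(i['world_to_cam']).round(3))
rects(W,(.43,.54,-.31,-.2),[(.025,.0365),(.038,.05),(.07,.1)])
E
```

```text
t 1.3 pos [ 0.4858 -0.2569  0.2451] rot [-3.1413e+00  7.0000e-04  9.9300e-02] F [ 0.5  -0.49  0.74] gw 0.094
row mm [  1.   -1.2 191.1] rv [-0.     0.001 -0.001]
[[ 0.099 -0.995 -0.001 -0.304]
 [-0.963 -0.096  0.25   0.407]
 [-0.249 -0.024 -0.968  0.543]
 [ 0.     0.     0.     1.   ]]
0.025 0.0365 1923 0.0338 [ 485.9 -256.6] [66.3 56. ] 5.8
0.038 0.05 379 0.0397 [ 486.3 -256.3] [43.7 21.2] 6.0
0.07 0.1 284 0.0914 [ 486.6 -257. ] [19.6 13.3] 6.7
```

View pics/w1.png

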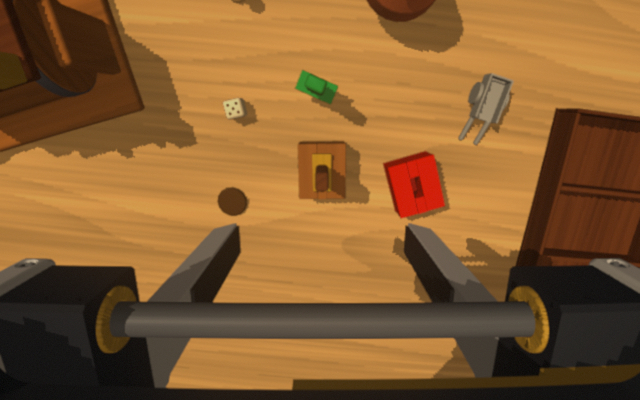

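The wrist view shows the wooden stand and its fork at (322,172), with red at (415,185) and green at (316,87) both clear. Sizes match (66×56, 44×21, 20×13), at (0.486, -0.2565) with yaw 0.103. I'll descend and grip.

To row units: 190 mm / 600 = 0.3167, 175 mm / 600 = 0.2917, -0.004 rad / 6.2832 = -0.0006.

Emit:
arm_command(plan=[[[0, 0, 0.0833, 0, 0, -0.0006, -0.5], [0, 0, 0.1667, 0, 0, -0.0006, -0.5], [0, 0, 0.25, 0, 0, -0.0006, -0.5], [0, 0, 0.2917, 0, 0, -0.0006, -0.5], [0, 0, 0.3167, 0, 0, -0.0006, -0.5], [0, 0, 0.3167, 0, 0, -0.0006, -0.5], [0, 0, 0.3167, 0, 0, -0.0006, 1], [0, 0, 0.3167, 0, 0, -0.0006, 1], [0, 0, 0.3167, 0, 0, -0.0006, 1], [0, 0, 0.3167, 0, 0, -0.0006, 1], [0, 0, 0.3167, 0, 0, -0.0006, 1], [0, 0, 0.3167, 0, 0, -0.0006, 1]]], squeeze=30)

```text
time_s: 2.55
ee_pos: [0.4867, -0.2562, 0.0556]
eef_rot: [3.141, -0.0, 0.104]
force: [0.4, 1.5, -0.1]
grip_width: 0.0259
grip_force: 0.0
```

To row units: -220 mm / 600 = -0.3667, -190 mm / 600 = -0.3167.

Emit:
arm_command(plan=[[[0, 0, 0, 0, 0, 0, 1], [0, 0, 0, 0, 0, 0, 1], [0, 0, 0, 0, 0, 0, 1], [0, 0, -0.0167, 0, 0, 0, 1], [0, 0, -0.0417, 0, 0, 0, 1], [0, 0, -0.0833, 0, 0, 0, 1], [0, 0, -0.15, 0, 0, 0, 1], [0, 0, -0.2333, 0, 0, 0, 1], [0, 0, -0.3167, 0, 0, 0, 1], [0, 0, -0.3667, 0, 0, 0, 1], [0, 0, -0.3667, 0, 0, 0, 1], [0, 0, -0.3667, 0, 0, 0, 1]]])

```text
time_s: 3.75
ee_pos: [0.4864, -0.2561, 0.2755]
eef_rot: [3.141, -0.0, 0.104]
force: [-0.6, -0.6, -1.5]
grip_width: 0.0136
grip_force: 30.0
```

Run:
```python
from h import *
to([.4860,-.2565,.055],.103)
D=Ro.from_euler('z',19.6,degrees=True).as_matrix()
C=np.array([.5724,.090,0])
for n in('top','scene'):
    p,d,i=shot(n); W=cloud(d,i); Q=((W-C)@D).reshape(-1,3)*1000
    for z in((148,157),(157,163)):
        m=(Q[:,2]>z[0])&(Q[:,2]<z[1])&(abs(Q[:,0]+30)<25)&(abs(Q[:,1])<75)
        q=Q[m]; print(n,z,len(q),'y hist',np.histogram(q[:,1],np.arange(-80,45,4))[0],'x',np.percentile(q[:,0],[2,50,98]).round(1))
p,d,i=shot('wrist'); W=cloud(d,i); P=W.reshape(-1,3)
for y in (45,):
    pass
print(i['world_to_cam'])
```

```text
t 3.75 pos [ 0.4864 -0.2561  0.2755] rot [ 3.1414e+00 -2.0000e-04  1.0380e-01] F [-0.58 -0.62 -1.52] gw 0.0136
row mm [ -0.5   0.3 220.5] rv [ 0.    -0.     0.001]
top (148, 157) 92 y hist [ 0  0  2  0  2  4  2  1  6  7  4  9  2  1  1  4  2  4  2  3  2  4 13 10
  7  0  0  0  0  0  0] x [-41.6 -30.3 -21.2]
top (157, 163) 93 y hist [ 0 12 14 13 13 11 15  9  0  0  0  3  0  0  0  0  0  0  0  0  0  0  1  2
  0  0  0  0  0  0  0] x [-41.6 -30.7 -18.7]
scene (148, 157) 56 y hist [ 0  7  1  0  0  3  0  1  0  0  5 11  2  0  1  1  2  0  2  1  0  3  6  5
  4  0  1  0  0  0  0] x [-39.  -30.1 -18.5]
scene (157, 163) 49 y hist [ 0  5 10  8  6  7  5  3  1  0  0  1  0  0  0  0  0  0  0  0  0  1  1  1
  0  0  0  0  0  0  0] x [-40.4 -29.3 -18.4]
[[ 0.1037915  -0.99459612 -0.00242358 -0.30520956]
 [-0.96261076 -0.10106608  0.2513288   0.39850468]
 [-0.25021559 -0.02375282 -0.96789874  0.57116191]
 [ 0.          0.          0.          1.        ]]
```

The fork is held at a width of 13.6 mm. The depth data suggest the saddle is shifted about -8.5 mm along y: housing -76 to -49, lug +8 to +19, bar x about -30. I'll hover over the bare rod, next to the lug.

To row units: -314.5 mm / 600 = -0.5242, -304 mm / 600 = -0.5067, -0.238 rad / 6.2832 = -0.0379.

Emit:
arm_command(plan=[[[0.04, -0.1317, 0, 0, 0, -0.0095, 1], [0.06, -0.1967, 0, 0, 0, -0.0159, 1], [0.08, -0.2617, 0, 0, 0, -0.0207, 1], [0.1, -0.3283, 0, 0, 0, -0.0255, 1], [0.12, -0.3933, 0.0083, 0, 0, -0.0318, 1], [0.14, -0.4583, 0.0167, 0, 0, -0.0379, 1], [0.1533, -0.5067, 0.0333, 0, 0, -0.0379, 1], [0.1592, -0.5242, 0.045, 0, 0, -0.0379, 1], [0.1592, -0.5242, 0.045, 0, 0, -0.0379, 1], [0.1592, -0.5242, 0.045, 0, 0, -0.0379, 1], [0.1592, -0.5242, 0.045, 0, 0, -0.0379, 1], [0.1592, -0.5242, 0.045, 0, 0, -0.0379, 1]]])

```text
time_s: 5.1
ee_pos: [0.5491, 0.0654, 0.2489]
eef_rot: [3.141, -0.001, 0.34]
force: [-0.1, -0.0, -0.7]
grip_width: 0.0139
grip_force: 30.0
```

Run:
```python
from h import *
to([.5488,.0667,.248],.342)
p,d,i=shot('wrist','w2.png'); W=cloud(d,i); np.save('w2.npy',W)
D=Ro.from_euler('z',19.6,degrees=True).as_matrix(); C=np.array([.5724,.090,0])
Q=((W-C)@D).reshape(-1,3)*1000
box=lambda a,b,c,e,f,g:Q[(Q[:,0]>a)&(Q[:,0]<b)&(Q[:,1]>c)&(Q[:,1]<e)&(Q[:,2]>f)&(Q[:,2]<g)]
for nm,b in dict(housing=(-50,-10,-85,-40,157.5,163),lug=(-50,-10,0,30,152,157.5),rod=(-36,-24,-25,5,143,151),collar=(-45,-15,-45,-25,149,158.5),plate=(-60,60,-100,100,128,131.5),fork=(-70,10,-40,20,185,203)).items():
    q=box(*b)
    if len(q)<5: print(nm,len(q));continue
    r=cv2.minAreaRect(q[:,:2].astype(np.float32)); print(nm,len(q),'lo',np.percentile(q,2,axis=0).round(1),'hi',np.percentile(q,98,axis=0).round(1),np.round(r[0],1),np.round(r[1],1),round(r[2],1))
```

```text
t 5.1 pos [0.5491 0.0654 0.2489] rot [ 3.1414e+00 -6.0000e-04  3.4020e-01] F [-0.07 -0.   -0.7 ] gw 0.0139
row mm [ 0.2 -1.3  0.9] rv [ 0.    -0.001 -0.002]
housing 798 lo [-40.8 -74.5 157.6] hi [-18.6 -50.2 160.2] [-30.1 -62.1] [25.7 23.4] 89.8
lug 247 lo [-38.6   8.9 152.4] hi [-21.2  18.4 154.9] [-29.9  13.7] [ 9.5 17.9] 88.2
rod 129 lo [-32.4 -24.4 144.4] hi [-27.2   4.4 148.9] [-29.6 -10.2] [ 5.4 29.2] 1.0
collar 195 lo [-39.2 -44.3 149.1] hi [-20.5 -31.4 156.2] [-29.9 -37.8] [19.5 13.1] 0.4
plate 7314 lo [-30.7 -76.7 128.1] hi [ 43.8  51.5 130.3] [ 2.7 -8.5] [141.1  84.2] 89.9
fork 0
```

View pics/w2.png

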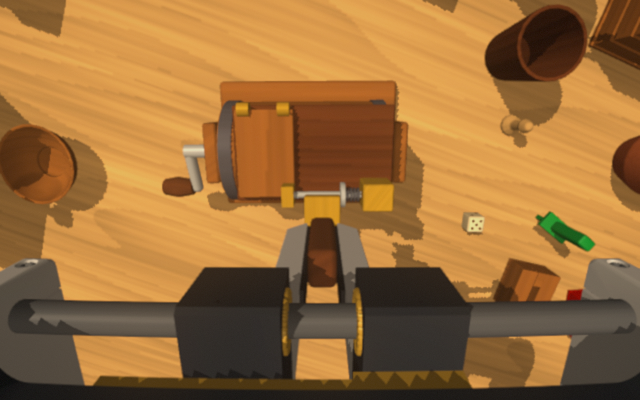

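The wrist view shows the fork shoulder at (322,208) over the rod, the lug at (288,193), the collar at (343,192) and the housing at (377,195). The collar face is at drum y ≈ -31.4. Next I'll check where the fork sits relative to the rod.

Run:
```python
from h import *
W=np.load('w2.npy');D=Ro.from_euler('z',19.6,degrees=True).as_matrix(); C=np.array([.5724,.090,0])
V=((W-C)@D)*1000
R=V[180:300,290:355].reshape(-1,3)
for lo,hi in((222,233),(233,240),(240,270),(284,292)):
    q=R[(R[:,2]>lo)&(R[:,2]<hi)]
    if len(q)<5: print(lo,len(q));continue
    r=cv2.minAreaRect(q[:,:2].astype(np.float32)); print(lo,hi,len(q),np.median(q[:,2]).round(1),'lo',np.percentile(q,2,axis=0).round(1),'hi',np.percentile(q,98,axis=0).round(1),np.round(r[0],1),np.round(r[1],1),round(r[2],1))
o=ctrl.get_obs(); print('TCP drum',((o['ee_pos']-C)@D*1000).round(2))
```

```text
222 233 339 232.5 lo [-25.6 -26.6 228.3] hi [ -8.8  -5.4 233. ] [-18.2 -16. ] [21.4 19.1] 89.9
233 240 639 233.6 lo [-25.4 -26.4 233. ] hi [ -9.4  -5.5 239.1] [-18.1 -15.9] [18.4 21.3] 0.6
240 270 991 259.2 lo [-23.2 -32.1 241.7] hi [-20.5  -0.4 269.6] [-22.1 -16.3] [ 3.7 34.4] 0.1
284 292 1236 285.3 lo [-39.4 -29.3 284.1] hi [-20.5  -3.3 291.4] [-30.3 -16.2] [29.3 20.2] 89.2
TCP drum [-30.2  -15.2  248.82]
```

To row units: 53 mm / 600 = 0.0883, 52 mm / 600 = 0.0867.

Emit:
arm_command(plan=[[[0.0008, 0, 0.0333, 0, 0, 0, 1], [0.0008, 0, 0.0583, 0, 0, 0, 1], [0.0008, 0, 0.075, 0, 0, 0, 1], [0.0008, 0, 0.08, 0, 0, 0, 1], [0.0008, 0, 0.0833, 0, 0, 0, 1], [0.0008, 0, 0.085, 0, 0, 0, 1], [0.0008, 0, 0.0867, 0, 0, 0, 1], [0.0008, 0, 0.0883, 0, 0, 0, 1], [0.0008, 0, 0.0883, 0, 0, 0, 1]]])

```text
time_s: 6.05
ee_pos: [0.5495, 0.0667, 0.1955]
eef_rot: [3.142, -0.0, 0.342]
force: [0.2, 0.3, -0.3]
grip_width: 0.0136
grip_force: 30.0
```

To row units: 8 mm / 600 = 0.0133, 6 mm / 600 = 0.01.

Emit:
arm_command(plan=[[[0, 0, 0.0033, 0, 0, 0, 1], [0, 0, 0.0067, 0, 0, 0, 1], [0, 0, 0.01, 0, 0, 0, 1], [0, 0, 0.0133, 0, 0, 0, 1], [0, 0, 0.0133, 0, 0, 0, 1], [0, 0, 0.0133, 0, 0, 0, 1]]])

```text
time_s: 6.65
ee_pos: [0.5495, 0.0666, 0.1874]
eef_rot: [-3.142, 0.0, 0.342]
force: [-0.5, -0.8, -1.2]
grip_width: 0.014
grip_force: 30.0
```

Run:
```python
from h import *
D=Ro.from_euler('z',19.6,degrees=True).as_matrix(); C=np.array([.5724,.090,0])
o=ctrl.get_obs(); print('TCP drum',((o['ee_pos']-C)@D*1000).round(2),'F drum',(np.array(o['force'])@D).round(2),o['time_s'])
```

```text
TCP drum [-29.43 -14.32 187.43] F drum [-0.73 -0.64 -1.24] 6.65
```

To row units: 11 mm / 600 = 0.0183, 10 mm / 600 = 0.0167.

Emit:
arm_command(plan=[[[0, 0.005, 0, 0, 0, 0, 1], [0, 0.01, 0, 0, 0, 0, 1], [0, 0.0133, 0, 0, 0, 0, 1], [0, 0.0167, 0, 0, 0, 0, 1], [0, 0.0183, 0, 0, 0, 0, 1], [0, 0.0183, 0, 0, 0, 0, 1]]])

```text
time_s: 7.25
ee_pos: [0.5532, 0.0561, 0.1874]
eef_rot: [3.142, 0.0, 0.342]
force: [1.2, -0.4, -0.6]
grip_width: 0.014
grip_force: 30.0
```

To row units: 1 mm / 600 = 0.0017, 0.5 mm / 600 = 0.0008.

Emit:
arm_command(plan=[[[0, 0.0008, 0, 0, 0, 0, 1], [0, 0.0017, 0, 0, 0, 0, 1], [0, 0.0017, 0, 0, 0, 0, 1]]])

```text
time_s: 7.55
ee_pos: [0.5535, 0.0553, 0.1875]
eef_rot: [3.142, -0.0, 0.342]
force: [-0.6, -0.2, -1.1]
grip_width: 0.0137
grip_force: 30.0
```

To row units: 1 mm / 600 = 0.0017, 0.5 mm / 600 = 0.0008.

Emit:
arm_command(plan=[[[0, 0.0008, 0, 0, 0, 0, 1], [0, 0.0017, 0, 0, 0, 0, 1], [0, 0.0017, 0, 0, 0, 0, 1]]])

```text
time_s: 7.85
ee_pos: [0.5538, 0.0543, 0.1875]
eef_rot: [-3.142, -0.0, 0.342]
force: [0.2, 0.9, -0.7]
grip_width: 0.0137
grip_force: 30.0
```

To row units: 1 mm / 600 = 0.0017, 0.5 mm / 600 = 0.0008.

Emit:
arm_command(plan=[[[0, 0.0008, 0, 0, 0, 0, 1], [0, 0.0017, 0, 0, 0, 0, 1], [0, 0.0017, 0, 0, 0, 0, 1]]])

```text
time_s: 8.15
ee_pos: [0.5541, 0.0537, 0.1875]
eef_rot: [-3.141, -0.0, 0.342]
force: [-1.6, 2.1, -1.5]
grip_width: 0.0137
grip_force: 30.0
```

To row units: 1 mm / 600 = 0.0017, 0.5 mm / 600 = 0.0008.

Emit:
arm_command(plan=[[[0, 0.0008, 0, 0, 0, 0, 1], [0, 0.0017, 0, 0, 0, 0, 1], [0, 0.0017, 0, 0, 0, 0, 1]]])

```text
time_s: 8.45
ee_pos: [0.5545, 0.0526, 0.1875]
eef_rot: [-3.141, -0.0, 0.342]
force: [-0.7, 3.6, -0.8]
grip_width: 0.0139
grip_force: 30.0
```

```bash
cat > s.py <<'E'
from h import *
D=Ro.from_euler('z',19.6,degrees=True).as_matrix(); C=np.array([.5724,.090,0])
o=ctrl.get_obs(); print('TCP drum',((o['ee_pos']-C)@D*1000).round(2),'F drum',(np.array(o['force'])@D).round(2),o['time_s'])
E
python3 s.py
```

```text
TCP drum [-29.44 -29.17 187.47] F drum [ 0.51  3.65 -0.83] 8.45
```

The contact force is now 3.65 N at TCP y -29.2. I put contact near -27.8, so release should come around -33.8.

To row units: 2.8 mm / 600 = 0.0047, 2.1 mm / 600 = 0.0035.

Emit:
arm_command(plan=[[[0, 0.0012, 0, 0, 0, 0, 1], [0, 0.0023, 0, 0, 0, 0, 1], [0, 0.0035, 0, 0, 0, 0, 1], [0, 0.0047, 0, 0, 0, 0, 1], [0, 0.0047, 0, 0, 0, 0, 1]]])

```text
time_s: 8.95
ee_pos: [0.5554, 0.0499, 0.1875]
eef_rot: [-3.141, -0.0, 0.342]
force: [-1.7, 4.4, -0.7]
grip_width: 0.0138
grip_force: 30.0
```

```bash
python3 s.py
```

```text
TCP drum [-29.43 -32.13 187.46] F drum [-0.13  4.68 -0.7 ] 8.95
```

To row units: 1.5 mm / 600 = 0.0025, 1 mm / 600 = 0.0017.

Emit:
arm_command(plan=[[[0, 0.0008, 0, 0, 0, 0, 1], [0, 0.0017, 0, 0, 0, 0, 1], [0, 0.0025, 0, 0, 0, 0, 1], [0, 0.0025, 0, 0, 0, 0, 1], [0, 0.0025, 0, 0, 0, 0, 1]]])

```text
time_s: 9.45
ee_pos: [0.556, 0.0484, 0.1874]
eef_rot: [3.142, 0.0, 0.342]
force: [-1.7, 4.0, -0.7]
grip_width: 0.0139
grip_force: 30.0
```

```bash
cat >> s.py <<'E'
def hatch():
    p,d,i=shot('top'); W=cloud(d,i); Q=((W-C)@D).reshape(-1,3)*1000
    q=Q[(abs(Q[:,0]-5)<35)&(Q[:,1]>15)&(Q[:,1]<52)&(Q[:,2]>125)]
    print('hatch z pct',np.percentile(q[:,2],[5,50,95,99]).round(1))
hatch()
E
python3 s.py
```

```text
TCP drum [-29.45 -33.67 187.43] F drum [-0.29  4.36 -0.65] 9.45
hatch z pct [326.6 499.8 503.8 504.5]
```

To row units: 0.5 mm / 600 = 0.0008.

Emit:
arm_command(plan=[[[0, 0.0008, 0, 0, 0, 0, 1], [0, 0.0008, 0, 0, 0, 0, 1], [0, 0.0008, 0, 0, 0, 0, 1], [0, 0.0008, 0, 0, 0, 0, 1]]])

```text
time_s: 9.9
ee_pos: [0.5561, 0.0479, 0.1875]
eef_rot: [3.141, -0.0, 0.342]
force: [-0.7, 3.3, -0.4]
grip_width: 0.0137
grip_force: 30.0
```

```bash
sed -i "s/shot('top')/shot('wrist')/; s/(Q\[:,2\]>125)/(Q[:,2]>125)\&(Q[:,2]<230)/" s.py; python3 s.py
```

```text
TCP drum [-29.43 -34.19 187.47] F drum [ 0.5   3.36 -0.36] 9.9
hatch z pct [137.7 139.2 141.  155. ]
```

The hatch is still shut (board at 139). I'll continue in small steps.

To row units: 0.5 mm / 600 = 0.0008.

Emit:
arm_command(plan=[[[0, 0.0008, 0, 0, 0, 0, 1], [0, 0.0008, 0, 0, 0, 0, 1], [0, 0.0008, 0, 0, 0, 0, 1], [0, 0.0008, 0, 0, 0, 0, 1]]])

```text
time_s: 10.35
ee_pos: [0.5563, 0.0475, 0.1874]
eef_rot: [3.142, 0.0, 0.342]
force: [-0.7, 3.7, -1.5]
grip_width: 0.0139
grip_force: 30.0
```

```bash
python3 s.py
```

```text
TCP drum [-29.46 -34.65 187.44] F drum [ 0.55  3.74 -1.46] 10.35
hatch z pct [138.5 141.9 145.9 160.6]
```

The board has started to rise (median 141.9, lug 160.6). I'll hold the pressure.

To row units: 0.1 mm / 600 = 0.0002.

Emit:
arm_command(plan=[[[0, 0.0002, 0, 0, 0, 0, 1], [0, 0.0002, 0, 0, 0, 0, 1], [0, 0.0002, 0, 0, 0, 0, 1], [0, 0.0002, 0, 0, 0, 0, 1], [0, 0.0002, 0, 0, 0, 0, 1], [0, 0.0002, 0, 0, 0, 0, 1], [0, 0.0002, 0, 0, 0, 0, 1], [0, 0.0002, 0, 0, 0, 0, 1], [0, 0.0002, 0, 0, 0, 0, 1], [0, 0.0002, 0, 0, 0, 0, 1], [0, 0.0002, 0, 0, 0, 0, 1], [0, 0.0002, 0, 0, 0, 0, 1]]])

```text
time_s: 11.6
ee_pos: [0.5563, 0.0476, 0.1874]
eef_rot: [-3.141, 0.0, 0.342]
force: [-1.9, 3.9, -0.8]
grip_width: 0.0138
grip_force: 30.0
```

Emit:
arm_command(plan=[[[0, 0, 0, 0, 0, 0, 1], [0, 0, 0, 0, 0, 0, 1], [0, 0, 0, 0, 0, 0, 1], [0, 0, 0, 0, 0, 0, 1], [0, 0, 0, 0, 0, 0, 1], [0, 0, 0, 0, 0, 0, 1], [0, 0, 0, 0, 0, 0, 1], [0, 0, 0, 0, 0, 0, 1], [0, 0, 0, 0, 0, 0, 1], [0, 0, 0, 0, 0, 0, 1], [0, 0, 0, 0, 0, 0, 1], [0, 0, 0, 0, 0, 0, 1]]])

```text
time_s: 12.8
ee_pos: [0.5563, 0.0476, 0.1874]
eef_rot: [-3.141, 0.0, 0.342]
force: [-1.1, 5.3, -0.6]
grip_width: 0.0144
grip_force: 30.0
```

```bash
python3 s.py
```

```text
TCP drum [-29.44 -34.55 187.45] F drum [ 0.71  5.41 -0.61] 12.8
hatch z pct [141.5 165.1 186.4 198.8]
```

The hatch is open (lug at about 199). I'll back off the collar gently, then lift straight up.

To row units: -90 mm / 600 = -0.15, -50 mm / 600 = -0.0833.

Emit:
arm_command(plan=[[[0, -0.0025, 0, 0, 0, 0, 1], [0, -0.005, 0, 0, 0, 0, 1], [0, -0.0083, 0, 0, 0, 0, 1], [0, -0.0117, 0, 0, 0, 0, 1], [0, -0.015, 0, 0, 0, 0, 1], [0, -0.0167, 0, 0, 0, 0, 1], [0, -0.0167, 0, 0, 0, 0, 1], [0, -0.0167, -0.0167, 0, 0, 0, 1], [0, -0.0167, -0.0417, 0, 0, 0, 1], [0, -0.0167, -0.0833, 0, 0, 0, 1], [0, -0.0167, -0.15, 0, 0, 0, 1], [0, -0.0167, -0.15, 0, 0, 0, 1]]])

```text
time_s: 14.05
ee_pos: [0.5544, 0.0568, 0.2835]
eef_rot: [3.139, -0.008, 0.342]
force: [-0.6, -0.0, -1.0]
grip_width: 0.0138
grip_force: 30.0
```

```bash
python3 s.py; python3 -c "
from h import *
to([.4860,-.2565,.2755],.103)"
```

```text
TCP drum [-28.14 -25.27 283.48] F drum [-0.61  0.21 -0.97] 14.05
hatch z pct [142.5 165.8 187.  198.7]
t 14.1 pos [0.5537 0.0568 0.2804] rot [ 3.14   -0.0048  0.3417] F [-0.49 -0.32 -1.78] gw 0.0136
row mm [-168.8  272.4    4.6] rv [ 0.001 -0.005  0.239]
```

To row units: 272 mm / 600 = 0.4533, -168 mm / 600 = -0.28, 0.239 rad / 6.2832 = 0.038.

Emit:
arm_command(plan=[[[-0.0417, 0.0667, 0, 0, 0, 0.008, 1], [-0.0833, 0.1333, 0, 0, 0, 0.0159, 1], [-0.125, 0.2, 0, 0, 0, 0.0239, 1], [-0.1667, 0.2667, 0, 0, 0, 0.0302, 1], [-0.2083, 0.3333, 0, 0, 0, 0.038, 1], [-0.2417, 0.3917, 0, 0, 0, 0.038, 1], [-0.27, 0.4367, 0, 0, 0, 0.038, 1], [-0.28, 0.4533, 0, 0, 0, 0.038, 1], [-0.28, 0.4533, 0, 0, 0, 0.038, 1], [-0.28, 0.4533, 0, 0, 0, 0.038, 1], [-0.28, 0.4533, 0, 0, 0, 0.038, 1], [-0.28, 0.4533, 0, 0, 0, 0.038, 1]]])

```text
time_s: 15.3
ee_pos: [0.4862, -0.2547, 0.2775]
eef_rot: [3.142, -0.0, 0.104]
force: [-0.5, -0.3, -1.3]
grip_width: 0.0142
grip_force: 30.0
```

```bash
cat > f.py <<'E'
from h import *
to([.4864,-.2561,.0555],.103)
p,d,i=shot('wrist','w3.png'); W=cloud(d,i)
D=Ro.from_euler('z',.103).as_matrix(); C=np.array([.486,-.2565,0]); V=((W-C)@D)*1000
z0=(ctrl.get_obs()['ee_pos'][2]-.048)*1000
for nm,lo,hi in (('top',z0+84,z0+89),('shoulder',z0+29,z0+37),('stand',30,37)):
    q=V.reshape(-1,3); q=q[(q[:,2]>lo)&(q[:,2]<hi)&(abs(q[:,0])<45)&(abs(q[:,1])<(32 if nm=='stand' else 20))]
    if len(q)<5: print(nm,len(q)); continue
    r=cv2.minAreaRect(q[:,:2].astype(np.float32)); print(nm,len(q),np.median(q[:,2]).round(1),'lo',np.percentile(q,1,axis=0).round(1),'hi',np.percentile(q,99,axis=0).round(1),np.round(r[0],1),np.round(r[1],1),round(r[2],1))
E
python3 f.py
```

```text
t 15.3 pos [ 0.4862 -0.2547  0.2775] rot [ 3.1416e+00 -2.0000e-04  1.0430e-01] F [-0.53 -0.31 -1.25] gw 0.0142
row mm [  0.    1.4 222. ] rv [ 0.    -0.     0.001]
top 873 314.4 lo [ -8.5 -17.1 313.6] hi [ 10.4  19.2 318.4] [0.8 1.1] [37.9 19.8] 89.7
shoulder 924 262.0 lo [  4.3  -9.4 259.3] hi [ 21.9  11.8 265.7] [12.9  1.2] [21.4 18.7] 89.7
stand 2100 33.8 lo [-32.5 -27.3  31.6] hi [32.9 27.4 35.7] [ 0.  -0.1] [55.9 66.1] 90.0
```

The fork is aligned with the stand apart from about 1.3 mm in y. I'll correct that and lower.

To row units: 200 mm / 600 = 0.3333, 1.4 mm / 600 = 0.0023.

Emit:
arm_command(plan=[[[0, 0.0023, 0.0833, 0, 0, 0, 1], [0, 0.0023, 0.1667, 0, 0, 0, 1], [0, 0.0023, 0.2417, 0, 0, 0, 1], [0, 0.0023, 0.2833, 0, 0, 0, 1], [0, 0.0023, 0.3033, 0, 0, 0, 1], [0, 0.0023, 0.31, 0, 0, 0, 1], [0, 0.0023, 0.3167, 0, 0, 0, 1], [0, 0.0023, 0.3233, 0, 0, 0, 1], [0, 0.0023, 0.33, 0, 0, 0, 1], [0, 0.0023, 0.3333, 0, 0, 0, 1], [0, 0.0023, 0.3333, 0, 0, 0, 1]]])

```text
time_s: 16.45
ee_pos: [0.486, -0.2571, 0.0774]
eef_rot: [3.142, 0.0, 0.103]
force: [-0.1, -0.1, -1.0]
grip_width: 0.0138
grip_force: 30.0
```

To row units: 20.5 mm / 600 = 0.0342, 19 mm / 600 = 0.0317.

Emit:
arm_command(plan=[[[0, 0, 0.0067, 0, 0, 0, 1], [0, 0, 0.0133, 0, 0, 0, 1], [0, 0, 0.02, 0, 0, 0, 1], [0, 0, 0.0267, 0, 0, 0, 1], [0, 0, 0.0317, 0, 0, 0, 1], [0, 0, 0.0342, 0, 0, 0, 1], [0, 0, 0.0342, 0, 0, 0, 1]]])

```text
time_s: 17.15
ee_pos: [0.4859, -0.2571, 0.0567]
eef_rot: [-3.141, 0.0, 0.103]
force: [0.3, 0.4, -0.9]
grip_width: 0.0137
grip_force: 30.0
```

Not yet touching, about 1 mm above. I'll lower the last bit, open and retreat.

To row units: 1 mm / 600 = 0.0017.

Emit:
arm_command(plan=[[[0, 0, 0.0017, 0, 0, 0, 1], [0, 0, 0.0017, 0, 0, 0, 1], [0, 0, 0.0017, 0, 0, 0, -0.6], [0, 0, 0.0017, 0, 0, 0, -0.6], [0, 0, 0.0017, 0, 0, 0, -0.6], [0, 0, 0.0017, 0, 0, 0, -0.6], [0, 0, 0.0017, 0, 0, 0, -0.6], [0, 0, 0.0017, 0, 0, 0, -0.6], [0, 0, 0.0017, 0, 0, 0, -0.6]]])

```text
time_s: 18.05
ee_pos: [0.486, -0.2571, 0.0559]
eef_rot: [-3.142, 0.0, 0.103]
force: [0.1, -0.9, 0.5]
grip_width: 0.0664
grip_force: 0.0
```

To row units: -180 mm / 600 = -0.3, -130 mm / 600 = -0.2167.

Emit:
arm_command(plan=[[[0, 0, -0.025, 0, 0, 0, -0.6], [0, 0, -0.0667, 0, 0, 0, -0.6], [0, 0, -0.1333, 0, 0, 0, -0.6], [0, 0, -0.2167, 0, 0, 0, -0.6], [0, 0, -0.3, 0, 0, 0, -0.6], [0, 0, -0.3, 0, 0, 0, -0.6], [0, 0, -0.3, 0, 0, 0, -0.6]]])

```text
time_s: 18.75
ee_pos: [0.4861, -0.2572, 0.2366]
eef_rot: [3.14, -0.001, 0.103]
force: [-0.1, -1.0, -1.0]
grip_width: 0.0753
grip_force: 0.0
```

Run:
```python
from h import *
to([.486,-.2565,.2],.103)
p,d,i=shot('wrist','w4.png'); W=cloud(d,i)
rects(W,(.43,.54,-.31,-.2),[(.025,.0365),(.038,.05),(.07,.1)])
p2,_,_=shot('scene'); cv2.imwrite('pics/fin.png',np.vstack([p[:,:400],]) if 0 else np.hstack([cv2.resize(p,(400,250)),cv2.resize(p2[100:300,180:400],(400,250))]))
```

```text
t 18.75 pos [ 0.4861 -0.2572  0.2366] rot [ 3.1405e+00 -1.4000e-03  1.0290e-01] F [-0.14 -0.98 -0.97] gw 0.0753
row mm [-0.1 -0.8 36.6] rv [ 0.001 -0.001 -0.   ]
0.025 0.0365 2030 0.0338 [ 486.4 -256.5] [65.6 56. ] 5.9
0.038 0.05 368 0.0399 [ 485.3 -257.1] [43.1 20.7] 6.2
0.07 0.1 301 0.0912 [ 486.2 -257.7] [19.2 13.4] 5.7
```

View pics/fin.png

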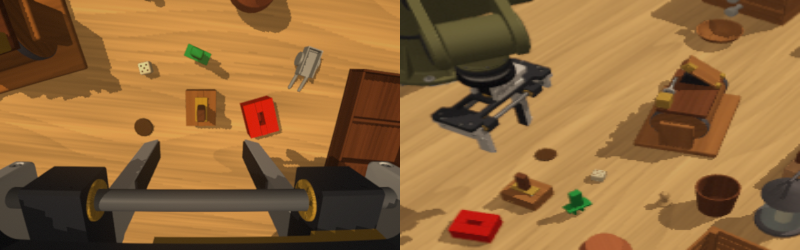

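The fork is back in its stand at (201,107), with the shoulder at the same height as at the start. The hatch stands open at (705,70), and the bystanders are in place.

```bash
python3 -c "
from station import ctrl
print(ctrl.hand_in())"
```

```text
the job is handed in; nothing more can be done
None
```

The hatch is open, the fork is back upright in its stand and released, the bystanders looked undisturbed in the last picture, and the job was handed in just after 18.75 s; the hand-in gave no verdict.

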